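# Hand in a finished chestnut ornament through the chute flap

### The arm

A 6-joint arm with a two-finger parallel gripper is mounted at the origin on the work surface. World frame = base frame: x ahead of the robot, y to its left, z up, the work surface at z = 0. Lengths are in m, angles in rad, forces in N, time in s.
With the tool pointing down it reaches from about 0.275 to 0.725 m from the base axis. Payload 5.6 kg.
Tool frame: the origin (TCP) lies midway between the tips of the shut fingers; the grasp point (between the pads) lies 19 mm behind it; x points along the fingers, y is the direction in which the jaws open and shut, and the axes are right-handed (so a half turn about x gives the same grasp; the last joint's range is limited). The gripper opens to 85 mm and grips with 20 to 120 N. Pads are 22 mm wide; open, the fingers measure 114 mm over their backs; the gripper's body (76 mm by 85 mm) begins 54 mm behind the grasp point. The pads swing forward as they close: fully open they stand 13 mm farther back than shut.
Start: joints at [-1.009, 0.255, 0.108, 0, -1.424, -0.285], TCP at [0.15, -0.529, 0.231] pointing down, gripper open.
Joint ranges: [-2.95, 2.95], [-1.21, 1.97], [-1.09, 1.5], [-2.87, 1.71], [-2.94, -0.07], [-3.05, 3.05]. Speed limits (rad/s): [2.57, 2.57, 3.14, 3.14, 3.14, 3.14].

### API

Orientations are given as a rotation vector (axis times angle).
In Python, from rig import robot gives the robot as it stands. The module is installed in compiled form; this text tells all that it offers.
- The arm moves only by the shell command python3 -m crank 'ROWS' [FORCE]. ROWS is JSON, a list that holds one entry, the list of rows, each a list of 7 numbers: the shift along the tool's x, y, z in cm, then the turn, a rotation vector about the tool's x, y, z in rad, then the opening, from -1 (shut) to 1 (fully open), so that 0 is half open. A call has 1 to 20 rows; each row is the pose to reach, as a shift and turn from the pose commanded when the call began, along the tool's axes at that moment; what a row does not reach only later rows make up. A row lasts 1/8 s, in which the tool goes at most 62.5 mm and 10.7 degrees, less where a joint would pass 70% of its speed; a pose out of reach is approached as far as the arm can. A call with a gripper value outside its range is refused whole. The fingers move at their own pace and stop on an object; FORCE is the grip in N (left out, the last holds). Time passes only in rows, so rows that repeat a pose let the fingers close. It gives the time, the measured TCP pose, the force and the opening at its end, in the units of the state.
- robot.observe(): the state, without advancing time (a new reading comes with each control period).
- robot.capture(name): name is "scene" or "side" or "wrist"; returns a dict with "image" (400x640x3 uint8, red, green, blue), "camera_matrix" (3x3 intrinsics, pixels), "view" (4x4, takes a point from world to camera coordinates). Camera axes: x right, y down, z forward; pixel columns grow to the right and rows downward; lengths in m; the calibration is good to about 2 mm. The wrist camera is an equidistant fisheye: a pixel r from the principal point sees the ray r / f radians off the axis. A picture is of the moment at which its call begins. There is no depth.
- robot.sign_off(): hands the job in, once; it reports no verdict.
Trained networks look in the newest picture that a camera, given by its name, has taken for a name from the list of things; names that differ only in an ending like _2 or _b are one class to them, and where a whole thing is asked for, a point or a joint stands for the part that bears it (a point fixed in the world has none). Each returns a list of dicts, best first, with "score" (0 to 1); they miss things now and then, are a little off and sometimes report something else, mostly with a low value. They report only what shows in the picture. A call takes as long as a camera call.
- robot.spot_in(camera, name): "rect" ([left, top, right, bottom] in pixels, round what is visible of it).
- robot.cut_out(camera, name): "mask" (400x640 bool, what is visible of it) and "rect" ([left, top, right, bottom] in pixels, round what is visible of it).
The state is a dict: "time": time; "joint_positions": joint angles; "joint_velocities": joint speeds; "joint_torque": joint torques, N m; "tcp_pos": TCP position; "ee_rot": TCP orientation; "wrist_force": force on the tool from outside, world axes, zero at the start; "torque": the same for the moment, N m; "width": finger opening in m.
Only numpy, scipy, OpenCV 4.12 (cv2) and the standard library are available. Lean on these libraries where they do the work, as an engineer would, in place of code of your own. Each camera call takes 0.05 s, during which the arm holds its last target. There are 200 camera calls.

### The job

Push the finished chestnut ornament along the deck of the wooden chute and in under the yellow flap, until it slides down into the blue tub behind; then draw the fingers back out so that the flap swings shut. Only push the ornament, never pick it up or lift it, and leave the glue stick, the paint pot and the bare wood slice where they stand.

Things in the scene. Friction and masses are not known exactly. Their poses are not given: they have to be found in the camera images.
- chute: Fixed wooden chute with a blue tub behind. Origin on the table, midway across, below the closed flap; +x points inwards through the doorway (the robot works from the -x side), y across, z up. Flat plywood deck, top 70 mm above the table, from x = -200 to +22 mm (it goes on level inside the doorway), 190 mm wide between side rails that stand 8 mm above it.
- doorway (a point): Middle of the doorway at deck level (chute x = 0, y = 0, 70 mm above the table). Front wall 10 mm thick (x = -5 to +5 mm), top 72 mm above the deck, as wide as the chute. Doorway 110 mm wide (y = -55 to +55 mm), 62 mm high; above it a header 10 mm high and 10 mm thick. No roof behind it.
- ramp_top (a point): Middle of the deck's inner edge (chute x = +22 mm, 70 mm up). Pushed with its middle past this edge, the ornament tips and slides by itself down a 40 degree slippery steel ramp, 150 mm wide between clear cheeks (115 mm tall), to chute x = +97 mm and into the open blue tub: chute x = +97 to +246 mm, 178 mm wide inside, floor 8 mm and walls 60 mm above the table.
- flap (a joint): Angle of the yellow flap, rad: 0 hanging shut, grows as its lower edge swings inwards (chute +x), at most 1.5; it cannot swing outwards. Light plate (25 g), 104 mm wide, 4 mm thick, on a hinge line across the doorway at chute x = 0, 58 mm above the deck, reaching down to 4 mm above the deck. Falls shut by its own weight; the ornament opens it when pushed against it.
- flap_edge (a point): Middle of the flap's lower edge.
- ornament: Loose finished ornament standing on the deck in front of the flap: a round wood slice, 52 mm diameter, 22 mm high, with a dark brown chestnut (26 mm ball, half sunk) fixed on its middle, 37 mm high in all, about 60 g. Origin at the centre of its underside, z up.
- ornament_mid (a point): Point on the ornament's axis 12 mm above its underside.
- glue_stick: Bystander: white glue stick with red cap, 26 mm diameter, 90 mm high, standing on the table beside the chute. Origin at the centre of its underside.
- paint_pot: Bystander: small white paint pot with orange lid, 43 mm diameter, 44 mm high, on the table beside the chute. Origin at the centre of its underside.
- bare_slice: Bystander: wood slice without a chestnut, 52 mm diameter, 22 mm high, on the table beside the chute. Origin at the centre of its underside.

How it is judged:
On the way, in this order (a step that is already met when the one before it is completed fails the run):
1. the ornament, upright on the deck, is in the doorway and holds the flap open (value of joint flap above 0.3 rad and x of ornament in the frame of chute between -0.025 and 0.035 m and z of ornament in the frame of chute between 0.06 and 0.08 m and angle between ornament's own z axis and vertical below 0.4 rad), for 0.05 s.
2. the ornament is down in the tub (x of ornament_mid in the frame of chute above 0.07 m and height (world z) of ornament_mid below 0.065 m), for 0.1 s.
At the end, for the whole second after the job is handed in: The ornament lies at rest in the blue tub or at the very foot of the ramp (its middle more than 70 mm behind the flap, lower than 65 mm above the table, either way up), the flap hangs shut (under 0.08 rad), and the glue stick, paint pot and bare slice are within 20 mm of where they stood (all of step 2 and x of ornament_mid in the frame of chute below 0.249 m and y of ornament_mid in the frame of chute between -0.092 and 0.092 m and linear speed of ornament below 0.03 m/s and value of joint flap below 0.08 rad and distance of each of glue_stick, paint_pot, bare_slice from where it was at the start of the episode below 0.02 m); the robot touches nothing.
It fails at once if the ornament is lifted (its underside's centre more than 15 mm above the deck) (height (world z) of ornament above 0.085 m).
It fails at once if a bystander is moved by more than 20 mm (distance of any of glue_stick, paint_pot, bare_slice from where it was at the start of the episode above 0.02 m).
It also fails if it takes over 38 s, if anything falls off the work surface, if the arm or the gripper's body presses on something with over 40 N, if the wrist force passes 120 N, or if a joint passes its speed limit or range.

## Working session

There is one attempt and no reset: what is moved stays moved. The work goes in short steps, Python scripts to look and compute and a shell command to move; the robot and the scene stay as the last step left them, time stands still between calls to the robot, and variables do not carry over. Pictures are saved under pics/ and viewed, about 8 in all and at most 12, crops included, and the job is handed in when it is done.

```bash
mkdir -p pics; cat > h.py <<'E'
from rig import robot
import numpy as np, cv2
def ray(c,u,v):
    K=c["camera_matrix"];V=c["view"];R=V[:3,:3];o=-R.T@V[:3,3]
    d=R.T@np.linalg.solve(K,[u,v,1.]);return o,d
def atz(c,u,v,z):
    o,d=ray(c,u,v);return o+d*(z-o[2])/d[2]
def save(n,im): cv2.imwrite("pics/"+n,im[:,:,::-1])
E
python3 - <<'E'
from h import *
np.set_printoptions(precision=4,suppress=True)
s=robot.observe();print(s["time"],s["tcp_pos"],s["ee_rot"],s["width"])
for n in("scene","side"):
    c=robot.capture(n);save(n+"1.png",c["image"])
    V=c["view"];print(n,-V[:3,:3].T@V[:3,3])
    for t,z in(("chute",.07),("flap",.1),("ornament",.085),("glue_stick",.045),("paint_pot",.022),("bare_slice",.011)):
        for r in robot.spot_in(n,t)[:2]:
            l,a,b,d=r["rect"];print(t,round(r["score"],2),np.round(r["rect"]),atz(c,(l+b)/2,(a+d)/2,z))
E
```

```text
0.0 [ 0.1502 -0.5285  0.2304] [-0.2157  1.5602  0.2187] 0.0852266475492663
scene [ 1.0013 -0.1181  0.841 ]
chute 0.86 [260. 128. 441. 357.] [0.7256 0.0833 0.07  ]
flap 0.9 [317. 200. 361. 225.] [0.6665 0.0804 0.1   ]
ornament 0.55 [316. 153. 339. 175.] [0.5395 0.1083 0.085 ]
glue_stick 0.76 [366. 145. 383. 174.] [0.5412 0.2289 0.045 ]
paint_pot 0.91 [260. 250. 280. 280.] [ 0.6953 -0.0831  0.022 ]
paint_pot 0.5 [315. 199. 362. 227.] [0.6333 0.1001 0.022 ]
bare_slice 0.97 [232. 212. 262. 235.] [ 0.5791 -0.0995  0.011 ]
side [0.4616 0.5917 0.4477]
chute 0.67 [143. 171. 407. 320.] [0.6786 0.1358 0.07  ]
flap 0.68 [286. 196. 303. 241.] [0.6583 0.0906 0.1   ]
flap 0.24 [331. 286. 346. 343.] [0.5312 0.2815 0.1   ]
ornament 0.93 [341. 229. 375. 259.] [0.5389 0.1128 0.085 ]
glue_stick 0.63 [287. 193. 304. 242.] [0.6891 0.007  0.045 ]
```

View pics/scene1.png

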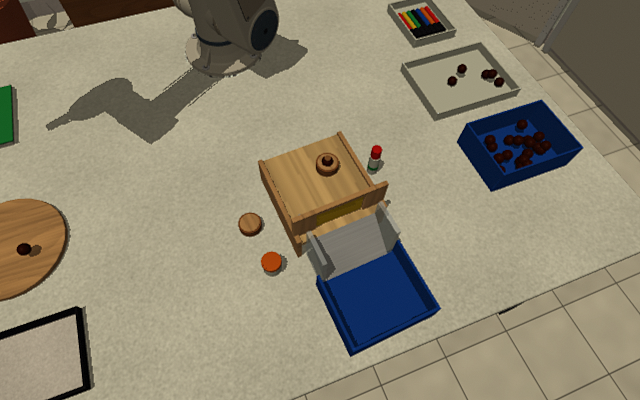

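View pics/side1.png

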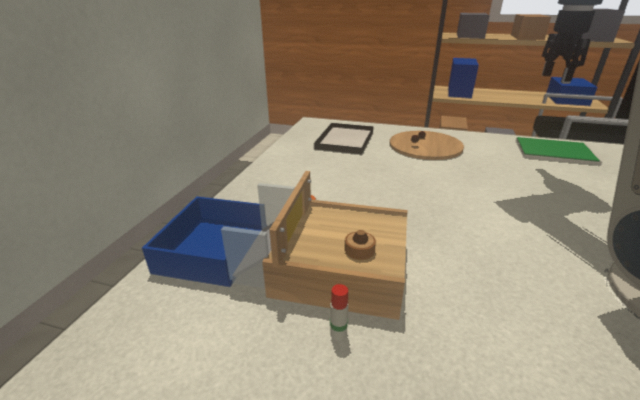

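The scene view shows the chute with its open end toward the robot (outer rail corners about (260,162) and (341,133)). The ornament is at (327,163), the flap at (340,212), the glue stick at (375,158), the pot at (271,263) and the slice at (250,224). Next I'll zoom in to fit the chute pose.

```bash
python3 - <<'E'
import cv2,numpy as np
a=cv2.imread("pics/scene1.png")[120:270,250:400];b=cv2.imread("pics/side1.png")[165:325,255:415]
a=cv2.resize(a,(400,400),interpolation=cv2.INTER_CUBIC);b=cv2.resize(b,(400,400),interpolation=cv2.INTER_CUBIC)
cv2.imwrite("pics/zoom1.png",np.hstack([a,b]))
E
```

```text
(no output)
```

View pics/zoom1.png

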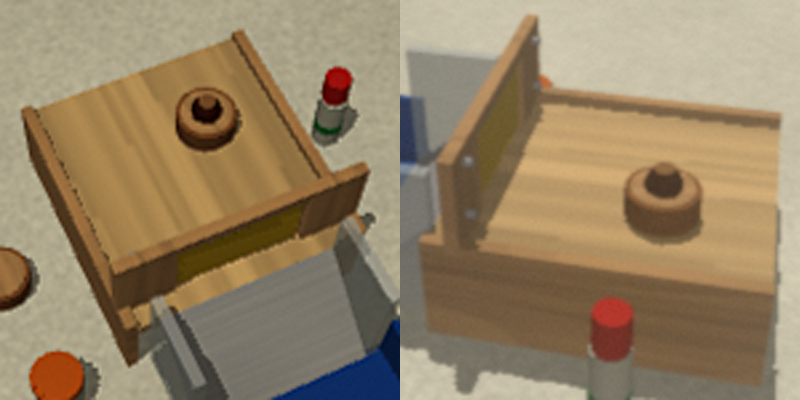

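```bash
python3 - <<'E'
from h import *
from scipy.optimize import least_squares
np.set_printoptions(precision=4,suppress=True)
cs=robot.capture("scene");cd=robot.capture("side")
S=lambda x,y:(250+x*.375,120+y*.375); D=lambda x,y:(255+(x-400)*.4,165+y*.4)
P=[(cs,S(24,112),(-.2,-1,.078)),(cs,S(245,36),(-.2,1,.078)),(cs,S(113,262),(-.005,-1,.142)),(cs,S(362,165),(-.005,1,.142)),
(cd,D(776,290),(-.2,1,.078)),(cd,D(780,114),(-.2,-1,.078)),(cd,D(465,160),(-.005,1,.142)),(cd,D(537,20),(-.005,-1,.142))]
def pr(c,p):
    q=c["view"]@np.r_[p,1];q=c["camera_matrix"]@q[:3];return q[:2]/q[2]
def f(t):
    x,y,a,w=t;o=[]
    for c,uv,(X,s,z) in P:
        Y=s*w;o+=list(pr(c,(x+X*np.cos(a)-Y*np.sin(a),y+X*np.sin(a)+Y*np.cos(a),z))-uv)
    return o
r=least_squares(f,[.66,.08,-.1,.1]);print(r.x,np.round(r.fun,1))
x,y,a,w=r.x
for c,uv in((cs,S(207,113)),(cd,D(663,191))):
    p=atz(c,*uv,.092);d=p[:2]-[x,y];print("orn",p,"chute",d@[np.cos(a),np.sin(a)],d@[-np.sin(a),np.cos(a)])
s=robot.observe()
R=cv2.Rodrigues(np.array(s["ee_rot"]))[0];print(R)
E
```

```text
[0.663  0.0839 0.0686 0.1017] [-0.1 -1.8 -2.8 -2.7  0.4 -0.6 -0.9 -1.8 -0.1 -0.4  0.4 -0.6 -4.6 -0.1
 -0.2 -1.9]
orn [0.5393 0.1079 0.092 ] chute -0.12169689991155977 0.03245390145488574
orn [0.536  0.1137 0.092 ] chute -0.12465474057775311 0.038495335128544535
[[ 0.     -0.2733  0.9619]
 [-0.0001  0.9619  0.2733]
 [-1.     -0.0001 -0.    ]]
```

```bash
cat >> h.py <<'E'
CH=[.663,.0839,.0686]
def w2(X,Y,z):
    x,y,a=CH;return np.array([x+X*np.cos(a)-Y*np.sin(a),y+X*np.sin(a)+Y*np.cos(a),z])
def rel(p,tilt=35):
    """row from the present pose to TCP at world p, chute-aligned, tilted"""
    a=CH[2];t=np.radians(tilt);f=np.array([np.cos(a),np.sin(a),0]);u=np.array([0,0,1.])
    X=f*np.sin(t)-u*np.cos(t);Y=np.cross(u,f);R=np.c_[X,Y,np.cross(X,Y)]
    s=robot.observe();R0=cv2.Rodrigues(np.array(s["ee_rot"]))[0]
    print(np.round(R0.T@(p-s["tcp_pos"])*100,2),np.round(cv2.Rodrigues(R0.T@R)[0].ravel(),3))
def outline(c,im):
    q=lambda X,Y,z:(lambda h:tuple(np.int32(np.round(h[:2]/h[2]*1))))(c["camera_matrix"]@(c["view"]@np.r_[w2(X,Y,z),1])[:3])
    for L in([(-.2,-.095,.07),(-.2,.095,.07),(-.005,.095,.07),(-.005,-.095,.07)],[(0,-.052,.074),(0,.052,.074),(0,.052,.128),(0,-.052,.128)],[(.097,-.089,.06),(.097,.089,.06),(.246,.089,.06),(.246,-.089,.06)]):
        cv2.polylines(im,[np.array([q(*p) for p in L])],True,(255,0,255),1)
E
python3 - <<'E'
from h import *
rel(w2(-.17,.035,.19))
o=[]
for n,(x0,y0) in(("scene",(250,120)),("side",(215,165))):
    c=robot.capture(n);im=c["image"].copy();outline(c,im);o.append(cv2.resize(im[y0:y0+240,x0:x0+200],(400,480),interpolation=cv2.INTER_NEAREST))
save("ov.png",np.hstack(o))
E
```

```text
[ 4.13 51.89 50.16] [ 0.202 -0.609 -0.064]
```

View pics/ov.png

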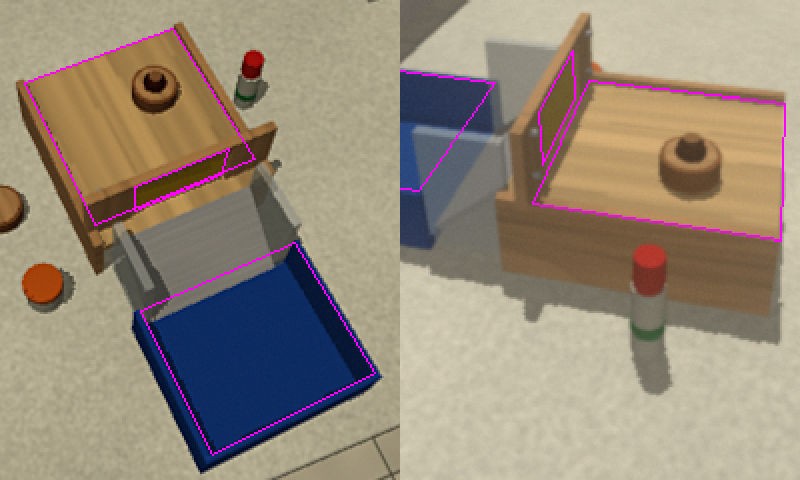

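The fitted outline lies on the deck, flap and tub in both views, within about 2–3 px. The ornament sits off-centre toward +y, at about y = 35 mm. I'll go to a tilted pose above and behind it, with the fingers half open so they form a two-point pusher.

```bash
python3 -m crank '[[[4.1,51.9,50.2,0.202,-0.609,-0.064,0],[4.1,51.9,50.2,0.202,-0.609,-0.064,0],[4.1,51.9,50.2,0.202,-0.609,-0.064,0],[4.1,51.9,50.2,0.202,-0.609,-0.064,0],[4.1,51.9,50.2,0.202,-0.609,-0.064,0],[4.1,51.9,50.2,0.202,-0.609,-0.064,0],[4.1,51.9,50.2,0.202,-0.609,-0.064,0],[4.1,51.9,50.2,0.202,-0.609,-0.064,0],[4.1,51.9,50.2,0.202,-0.609,-0.064,0],[4.1,51.9,50.2,0.202,-0.609,-0.064,0],[4.1,51.9,50.2,0.202,-0.609,-0.064,0],[4.1,51.9,50.2,0.202,-0.609,-0.064,0],[4.1,51.9,50.2,0.202,-0.609,-0.064,0],[4.1,51.9,50.2,0.202,-0.609,-0.064,0],[4.1,51.9,50.2,0.202,-0.609,-0.064,0],[4.1,51.9,50.2,0.202,-0.609,-0.064,0]]]'
python3 - <<'E'
from h import *
print(w2(-.17,.035,.19))
rel(w2(-.17,.035,.079))
c=robot.capture("wrist");save("w1.png",c["image"])
K=c["camera_matrix"];V=c["view"];f=K[0,0]
def atzf(u,v,z):
    x=(np.array([u,v])-K[:2,2])/f;r=np.hypot(*x);d=V[:3,:3].T@np.r_[x/r*np.sin(r),np.cos(r)]
    o=-V[:3,:3].T@V[:3,3];return o+d*(z-o[2])/d[2]
for r in robot.spot_in("wrist","ornament")[:2]:
    l,a,b,d=r["rect"];p=atzf((l+b)/2,(a+d)/2,.086);q=p[:2]-CH[:2];A=CH[2]
    print(r,p,q@[np.cos(A),np.sin(A)],q@[-np.sin(A),np.cos(A)])
E
```

```text
time: 2.9
tcp_pos: [0.4911, 0.1072, 0.1898]
ee_rot: [-0.033, 0.96, 0.063]
wrist_force: [-0.7, -0.2, 0.6]
width: 0.0426
[0.49100073 0.10716482 0.19      ]
[ 9.08  0.01 -6.36] [ 0.    -0.001  0.001]
{'rect': [287.1, 137.4, 350.7, 196.0], 'score': 0.71} [0.52939002 0.10590721 0.086     ] -0.13178720918746142 0.031113906738601503
```

View pics/w1.png

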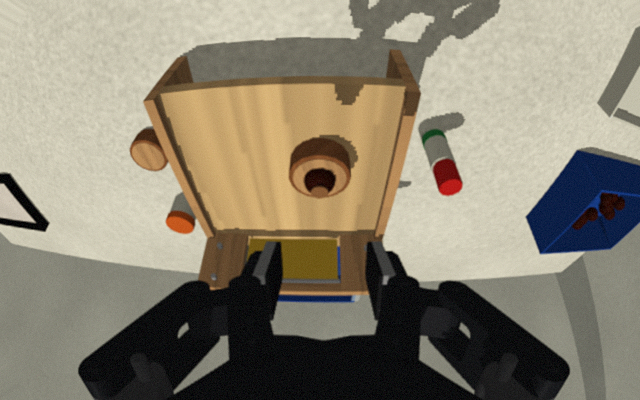

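The wrist view shows the ornament at (320,167) between and ahead of the fingers, at chute y of about 32 mm. The flap is centred between the finger tips. Next: descend behind the ornament, seat it between the two fingers, and push diagonally toward the centre line.

```bash
python3 -m crank '[[[4,-0.2,-3.4,0,0,0,0],[8.5,-0.2,-7.2,0,0,0,0],[8.5,-0.2,-7.2,0,0,0,0],[8.5,-0.2,-7.2,0,0,0,0]]]'
python3 -m crank '[[[0.57,0,0.82,0,0,0,0],[1.15,0,1.64,0,0,0,0],[1.6,0,2.3,0,0,0,0],[2.01,0,2.87,0,0,0,0],[2.45,-0.33,3.49,0,0,0,0],[2.88,-0.66,4.11,0,0,0,0],[3.32,-1,4.73,0,0,0,0],[3.75,-1.32,5.36,0,0,0,0],[4.19,-1.65,5.98,0,0,0,0],[4.63,-2,6.6,0,0,0,0],[5.06,-2.3,7.22,0,0,0,0],[5.5,-2.64,7.85,0,0,0,0],[5.94,-3,8.47,0,0,0,0],[6.37,-3.3,9.09,0,0,0,0],[6.37,-3.3,9.09,0,0,0,0]]]'
python3 - <<'E'
from h import *
rel(w2(-.069,0,.079))
o=[]
for n,(x0,y0) in(("scene",(250,120)),("side",(215,165))):
    c=robot.capture(n);im=c["image"].copy();outline(c,im);o.append(cv2.resize(im[y0:y0+200,x0:x0+200],(400,400)))
save("p1.png",np.hstack(o))
E
```

```text
time: 3.5
tcp_pos: [0.4969, 0.0068, 0.1103]
ee_rot: [-0.254, 0.99, 0.071]
wrist_force: [-0.9, 56.9, -0.6]
width: 0.0428
time: 5.38
tcp_pos: [0.613, -0.0029, 0.1108]
ee_rot: [-0.256, 0.991, 0.076]
wrist_force: [0.4, 0.8, 0.7]
width: 0.0428
[ 1.19  8.84 -1.16] [ 0.194 -0.042  0.087]
```

View pics/p1.png

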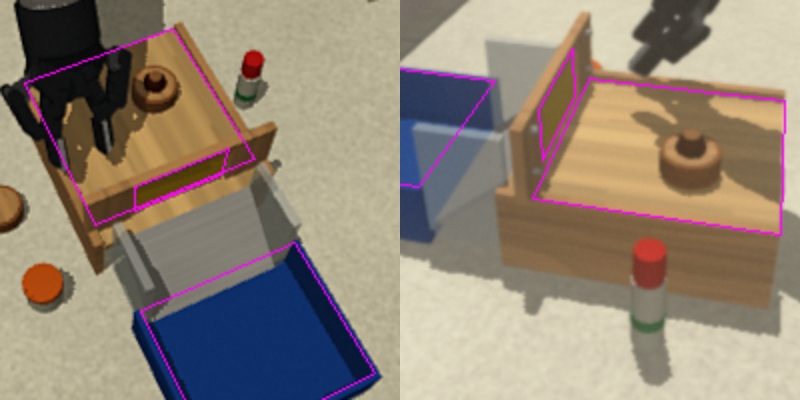

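Off plan: the descent went about 100 mm sideways, and the fingers now hover over the −y side of the deck. The ornament is still in place at (155,85) in the crop. I'll check the joints before moving again.

```bash
python3 - <<'E'
from h import *
s=robot.observe()
for k,v in s.items(): print(k,np.round(v,3))
print(np.round(cv2.Rodrigues(np.array(s["ee_rot"]))[0],3))
E
```

```text
time 5.475
joint_positions [ 0.024  0.128 -0.866  1.614 -0.066 -2.954]
joint_velocities [-0.002 -0.006 -0.007 -0.003 -0.     0.003]
joint_torque [-1.2000e-02 -2.6614e+01  1.9523e+01 -1.1000e-01 -2.5000e-01  3.8000e-02]
tcp_pos [ 0.612 -0.003  0.111]
ee_rot [-0.257  0.991  0.076]
wrist_force [-0.068  0.048  1.366]
torque [0.189 1.674 0.004]
width 0.043
[[ 0.548 -0.18   0.817]
 [-0.053  0.967  0.248]
 [-0.835 -0.179  0.52 ]]
```

Joint 5 is at its straight limit: the forearm points along the tool, so a 35° tilt is infeasible this close in. I'll rise with little tilt and log the joints at several poses, then fit a planar arm model to see which tilts the arm can make.

```bash
python3 - <<'E'
from h import *
s=robot.observe();p=np.array(s["tcp_pos"]);p[2]=.21;p[0]-=.04
rel(p,8)
E
```

```text
[-10.49  -1.07   1.91] [0.171 0.427 0.131]
```

```bash
cat > lg.py <<'E'
from h import *
s=robot.observe();open("log.txt","a").write(" ".join(map(str,[*s["joint_positions"],*s["tcp_pos"]]))+"\n")
print(np.round(s["joint_positions"],3),np.round(s["tcp_pos"],4),np.round(s["ee_rot"],3),np.round(s["wrist_force"],1))
E
python3 -m crank '[[[-3,-0.3,0.6,0.04,0.1,0.03,0],[-6,-0.6,1.2,0.1,0.25,0.08,0],[-10.5,-1.07,1.9,0.171,0.427,0.131,0],[-10.5,-1.07,1.9,0.171,0.427,0.131,0],[-10.5,-1.07,1.9,0.171,0.427,0.131,0],[-10.5,-1.07,1.9,0.171,0.427,0.131,0],[-10.5,-1.07,1.9,0.171,0.427,0.131,0],[-10.5,-1.07,1.9,0.171,0.427,0.131,0]]]' >/dev/null; python3 lg.py
python3 - <<'E'
from h import *
rel(w2(-.165,.033,.15),8)
E
```

```text
[ 0.287  0.209 -0.03   0.035 -1.197 -1.803] [ 0.5721 -0.0042  0.2093] [-0.049  1.431  0.053] [ 0.2 -0.2 -0.1]
[ 4.9  11.46 -7.61] [-0.003 -0.001  0.002]
```

```bash
python3 -m crank '[[[2.5,5.7,-3.8,0,0,0,0],[4.9,11.5,-7.6,0,0,0,0],[4.9,11.5,-7.6,0,0,0,0],[4.9,11.5,-7.6,0,0,0,0],[4.9,11.5,-7.6,0,0,0,0]]]' >/dev/null; python3 lg.py
python3 -m crank '[[[2,0,-0.3,0,0,0,0],[4,0,-0.55,0,0,0,0],[4,0,-0.55,0,0,0,0]]]' >/dev/null; python3 lg.py
python3 - <<'E'
from h import *
from scipy.optimize import least_squares
np.set_printoptions(precision=3,suppress=True)
D=np.loadtxt("log.txt");D=np.vstack([D,[-1.009,.255,.108,0,-1.424,-.285,.15,-.529,.231],[ .024,.128,-.866,1.614,-.066,-2.954,.612,-.003,.111]])
Ry=lambda a:np.array([[np.cos(a),0,np.sin(a)],[0,1,0],[-np.sin(a),0,np.cos(a)]])
Rx=lambda a:np.array([[1,0,0],[0,np.cos(a),-np.sin(a)],[0,np.sin(a),np.cos(a)]])
def fk(t,q,sg=1):
    h,L1,L2,d,o=t
    F=Ry(q[1]-q[2]);W=F@Rx(sg*q[3]);T=W@Ry(-q[4])
    p=np.array([0,0,h])+Ry(q[1])@[0,0,L1]+F@[L2,0,0]+W@[0,o,0]+T@[d,0,0]
    c,s=np.cos(q[0]),np.sin(q[0]);return np.array([c*p[0]-s*p[1],s*p[0]+c*p[1],p[2]]),T
for sg in(1,-1):
    r=least_squares(lambda t:np.concatenate([fk(t,q[:6],sg)[0]-q[6:] for q in D]+[1e-4*(t-[.25,.41,.43,.3,-.15])]),[.25,.41,.43,.3,-.15])
    print(sg,r.x,np.round(r.fun[:-5]*1000,1))
E
```

```text
[ 0.571  0.117 -0.312  0.08  -1.02  -2.111] [0.4961 0.1063 0.1514] [-0.049  1.43   0.055] [ 0.1 -0.2 -0.1]
[ 0.569  0.155 -0.383  0.085 -0.914 -2.122] [0.4959 0.1056 0.1098] [-0.049  1.433  0.053] [ 0.5 -1.4  0.7]
1 [ 0.208  0.971  0.27   0.89  -0.2  ] [ 34.6   5.1  -3.7 -32.9  26.6  12.6 -16.9  35.6  22.7 -46.4 -10.7 -13.1
 -23.4  84.4 -18.5]
-1 [ 0.146  0.523  0.4    0.361 -0.155] [-0.1 -0.1 -0.  -0.2 -0.2  0.1 -0.1 -0.2  0.1  0.4  0.   0.2  0.2  0.5
 -0.3]
```

The model fits to better than 0.5 mm. Now I'll compute the largest feasible tilt along the push.

```bash
cat > ik.py <<'E'
from h import *
from scipy.optimize import least_squares
np.set_printoptions(precision=2,suppress=True)
t=[.146,.523,.4,.361,-.155]
Ry=lambda a:np.array([[np.cos(a),0,np.sin(a)],[0,1,0],[-np.sin(a),0,np.cos(a)]])
Rx=lambda a:np.array([[1,0,0],[0,np.cos(a),-np.sin(a)],[0,np.sin(a),np.cos(a)]])
def fk(q):
    h,L1,L2,d,o=t
    F=Ry(q[1]-q[2]);W=F@Rx(-q[3]);T=W@Ry(-q[4])
    p=np.array([0,0,h])+Ry(q[1])@[0,0,L1]+F@[L2,0,0]+W@[0,o,0]+T@[d,0,0]
    c,s=np.cos(q[0]),np.sin(q[0]);M=np.array([[c,-s,0],[s,c,0],[0,0,1]]);return M@p,M@T[:,0]
lo=np.array([-2.95,-1.21,-1.09,-2.87,-2.94]);hi=np.array([2.95,1.97,1.5,1.71,-.07])
def ik(p,tilt,q0):
    a=CH[2];th=np.radians(tilt);X=np.array([np.cos(a)*np.sin(th),np.sin(a)*np.sin(th),-np.cos(th)])
    r=least_squares(lambda q:np.concatenate([(fk(q)[0]-p)*5,fk(q)[1]-X]),np.clip(q0,lo+1e-3,hi-1e-3),bounds=(lo,hi));return r.x,np.sqrt(2*r.cost)
E
python3 - <<'E'
from ik import *
for X,Y in((-.165,.033),(-.1,.01),(-.04,0),(0,0),(.012,0)):
    q=np.array([.57,.155,-.38,.08,-.91])
    for tl in(8,15,20,25,30,35):
        q,e=ik(w2(X,Y,.079),tl,q)
        print(X,tl,q,"BAD" if e>1e-3 else "")
E
```

```text
-0.165 8 [ 0.57  0.19 -0.44  0.09 -0.82] 
-0.165 15 [ 0.61  0.12 -0.6   0.23 -0.64] 
-0.165 20 [ 0.63  0.08 -0.74  0.4  -0.49] 
-0.165 25 [ 0.6   0.04 -0.91  0.73 -0.33] 
-0.165 30 [ 0.22  0.01 -1.06  1.71 -0.08] BAD
-0.165 35 [ 0.25 -0.01 -1.07  1.71 -0.12] BAD
-0.1 8 [ 0.46  0.3  -0.28  0.07 -0.87] 
-0.1 15 [ 0.5   0.23 -0.44  0.17 -0.67] 
-0.1 20 [ 0.51  0.19 -0.57  0.3  -0.52] 
-0.1 25 [ 0.5   0.15 -0.74  0.57 -0.33] 
-0.1 30 [ 0.21  0.12 -0.94  1.54 -0.07] BAD
-0.1 35 [ 0.16  0.11 -0.94  1.71 -0.07] BAD
-0.04 8 [ 0.41  0.4  -0.12  0.06 -0.92] 
-0.04 15 [ 0.43  0.34 -0.27  0.14 -0.72] 
-0.04 20 [ 0.45  0.29 -0.4   0.24 -0.56] 
-0.04 25 [ 0.45  0.26 -0.56  0.43 -0.38] 
-0.04 30 [ 0.26  0.22 -0.81  1.27 -0.1 ] 
-0.04 35 [ 0.14  0.21 -0.83  1.68 -0.07] BAD
0 8 [ 0.38  0.47  0.    0.05 -0.97] 
0 15 [ 0.41  0.41 -0.16  0.12 -0.76] 
0 20 [ 0.42  0.36 -0.29  0.21 -0.6 ] 
0 25 [ 0.43  0.33 -0.44  0.37 -0.42] 
0 30 [ 0.35  0.29 -0.67  0.9  -0.18] 
0 35 [ 0.16  0.27 -0.75  1.57 -0.07] BAD
0.012 8 [ 0.38  0.5   0.04  0.05 -0.98] 
0.012 15 [ 0.4   0.43 -0.13  0.12 -0.77] 
0.012 20 [ 0.41  0.38 -0.25  0.2  -0.61] 
0.012 25 [ 0.42  0.35 -0.4   0.35 -0.44] 
0.012 30 [ 0.36  0.31 -0.62  0.81 -0.2 ] 
0.012 35 [ 0.17  0.29 -0.73  1.54 -0.07] BAD
```

Tilt 22° is comfortable everywhere and geometrically enough: the finger front can reach about +12 mm under the header, so the ornament centre can reach about +30 mm.

```bash
python3 - <<'E'
from h import *
rel(w2(-.175,.033,.077),22)
E
```

```text
[ 3.11 -0.01 -1.41] [-0.002 -0.246  0.002]
```

```bash
python3 -m crank '[[[0,0,-1,0,-0.12,0,0],[0,0,-1.2,0,-0.246,0,0],[1.5,0,-1.4,0,-0.246,0,0],[3.1,0,-1.4,0,-0.246,0,0],[3.1,0,-1.4,0,-0.246,0,0],[3.1,0,-1.4,0,-0.246,0,0]]]'; python3 lg.py
python3 - <<'E'
from h import *
rel(w2(-.14,.033,.077),22)
rel(w2(-.07,0,.077),22)
E
```

```text
time: 8.22
tcp_pos: [0.4878, 0.1066, 0.0794]
ee_rot: [-0.04, 1.183, 0.06]
wrist_force: [-0.8, -0.8, 0.1]
width: 0.0425
[ 0.647  0.037 -0.822  0.515 -0.433 -2.591] [0.4878 0.1066 0.0794] [-0.04   1.183  0.06 ] [-0.8 -0.8  0.1]
[ 1.48 -0.16  2.99] [-0.001  0.004 -0.   ]
[ 4.13 -3.45  9.47] [-0.001  0.004 -0.   ]
```

```bash
python3 -m crank '[[[0.4,0,0.9,0,0,0,0],[0.8,0,1.7,0,0,0,0],[1.1,0,2.5,0,0,0,0],[1.35,-0.1,3.2,0,0,0,0],[1.6,-0.4,3.9,0,0,0,0],[1.9,-0.75,4.6,0,0,0,0],[2.2,-1.1,5.3,0,0,0,0],[2.45,-1.45,6,0,0,0,0],[2.75,-1.8,6.7,0,0,0,0],[3,-2.1,7.4,0,0,0,0],[3.3,-2.4,8.1,0,0,0,0],[3.6,-2.8,8.8,0,0,0,0],[3.95,-3.3,9.7,0,0,0,0],[3.95,-3.3,9.7,0,0,0,0]]]'; python3 lg.py
python3 - <<'E'
from h import *
rel(w2(-.07,0,.077),22)
o=[]
for n,(x0,y0) in(("scene",(250,120)),("side",(215,165))):
    c=robot.capture(n);im=c["image"].copy();outline(c,im);o.append(cv2.resize(im[y0:y0+200,x0:x0+200],(400,400)))
save("p2.png",np.hstack(o))
E
```

```text
time: 9.98
tcp_pos: [0.5944, 0.0804, 0.0781]
ee_rot: [-0.04, 1.184, 0.059]
wrist_force: [-0.4, 0.1, 0.4]
width: 0.0431
[ 0.474  0.226 -0.543  0.337 -0.467 -2.253] [0.5944 0.0804 0.0781] [-0.04   1.184  0.059] [-0.4  0.1  0.4]
[ 0.05 -0.12 -0.16] [-0.001  0.002  0.   ]
```

View pics/p2.png

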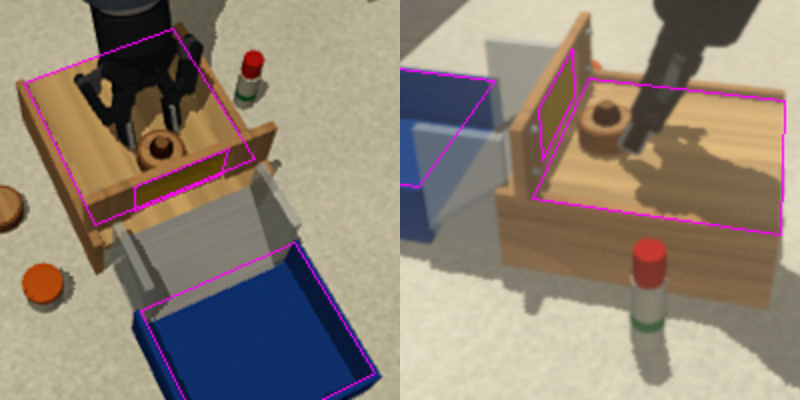

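The ornament stands upright, seated between the fingers and in front of the flap (crop (160,150) and (604,125)). I'll narrow the fingers and push straight through.

```bash
python3 -m crank '[[[-0.3,-0.1,-0.74,0,0,0,0],[-0.3,-0.1,-0.74,0,0,0,-0.3],[-0.3,-0.1,-0.74,0,0,0,-0.3],[-0.3,-0.1,-0.74,0,0,0,-0.3],[0,-0.1,0,0,0,0,-0.3],[0.2,-0.1,0.5,0,0,0,-0.3],[0.4,-0.1,1,0,0,0,-0.3],[0.6,-0.1,1.5,0,0,0,-0.3],[0.8,-0.1,2,0,0,0,-0.3],[1,-0.1,2.5,0,0,0,-0.3],[1.2,-0.1,3,0,0,0,-0.3],[1.4,-0.1,3.4,0,0,0,-0.3],[1.5,-0.1,3.7,0,0,0,-0.3],[1.5,-0.1,3.7,0,0,0,-0.3]]]'
python3 - <<'E'
from h import *
rel(w2(-.002,0,.078),22)
o=[]
for n,(x0,y0) in(("scene",(250,120)),("side",(215,165))):
    c=robot.capture(n);o.append(cv2.resize(c["image"][y0:y0+200,x0:x0+200],(400,400)))
save("p3.png",np.hstack(o))
E
```

```text
time: 11.82
tcp_pos: [0.6337, 0.0824, 0.0781]
ee_rot: [-0.04, 1.184, 0.06]
wrist_force: [0.9, -0.6, 0.1]
width: 0.0296
[ 1.04 -0.05  2.53] [-0.001  0.002  0.   ]
```

View pics/p3.png

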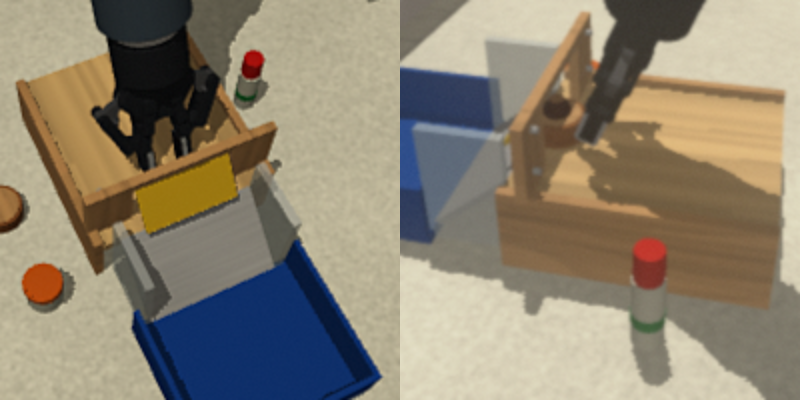

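The ornament is in the doorway and the yellow flap is lifted well open (scene crop (187,192)). Continuing the push.

```bash
python3 -m crank '[[[0.2,0,0.5,0,0,0,-0.3],[0.4,0,1,0,0,0,-0.3],[0.6,0,1.5,0,0,0,-0.3],[0.8,0,2,0,0,0,-0.3],[1,0,2.5,0,0,0,-0.3],[1.15,0,2.85,0,0,0,-0.3],[1.15,0,2.85,0,0,0,-0.3],[1.15,0,2.85,0,0,0,-0.3],[1.15,0,2.85,0,0,0,-0.3],[1.15,0,2.85,0,0,0,-0.3],[1.15,0,2.85,0,0,0,-0.3]]]'
python3 - <<'E'
from h import *
o=[]
for n,(x0,y0) in(("scene",(250,150)),("side",(140,165))):
    c=robot.capture(n);o.append(cv2.resize(c["image"][y0:y0+200,x0:x0+200],(400,400)))
    for r in robot.spot_in(n,"ornament")[:2]:print(n,r)
save("p4.png",np.hstack(o))
E
```

```text
time: 13.3
tcp_pos: [0.6641, 0.0844, 0.0781]
ee_rot: [-0.04, 1.185, 0.06]
wrist_force: [-0.1, 0.1, -0.2]
width: 0.0299
scene {'rect': [351.5, 265.8, 381.4, 289.1], 'score': 0.8}
side {'rect': [208.7, 224.5, 223.9, 251.0], 'score': 0.8}
side {'rect': [332.8, 287.7, 345.7, 339.7], 'score': 0.25}
```

View pics/p4.png

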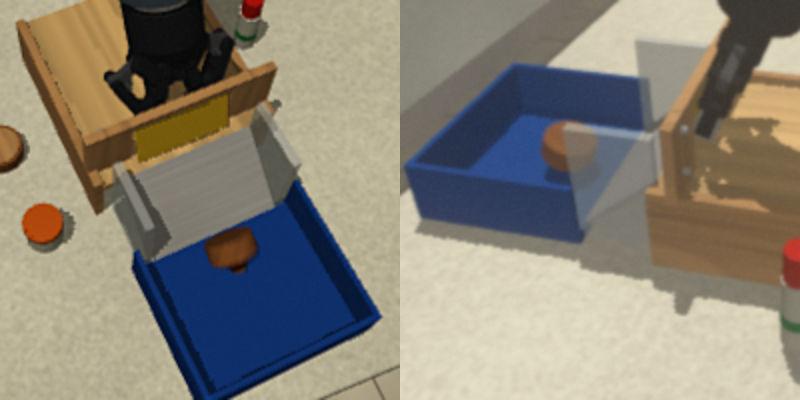

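The ornament lies on its side in the tub at the foot of the ramp (crop (231,250)). I'll draw the fingers back out.

```bash
python3 -m crank '[[[-0.4,0,-0.93,0,0,0,-0.3],[-0.8,0,-1.9,0,0,0,-0.3],[-1.2,0,-2.8,0,0,0,-0.3],[-1.6,0,-3.7,0,0,0,-0.3],[-2,0,-4.7,0,0,0,-0.3],[-2.4,0,-5.6,0,0,0,-0.3],[-3.2,0,-6.5,0,0,0,-0.3],[-5,0,-6.5,0,0,0,-0.3],[-7,0,-6,0,0,0,-0.3],[-7,0,-6,0,0,0,-0.3],[-7,0,-6,0,0,0,-0.3],[-7,0,-6,0,0,0,-0.3],[-7,0,-6,0,0,0,-0.3],[-7,0,-6,0,0,0,-0.3],[-7,0,-6,0,0,0,-0.3],[-7,0,-6,0,0,0,-0.3]]]'
python3 - <<'E'
from h import *
o=[]
for n,(x0,y0) in(("scene",(220,150)),("side",(170,165))):
    c=robot.capture(n);im=c["image"].copy();outline(c,im);o.append(cv2.resize(im[y0:y0+200,x0:x0+200],(400,400)))
    for r in robot.spot_in(n,"ornament")[:1]:
        l,a,b,d=r["rect"];p=atz(c,(l+b)/2,(a+d)/2,.035);q=p[:2]-CH[:2];A=CH[2];print(n,r,p,q@[np.cos(A),np.sin(A)],q@[-np.sin(A),np.cos(A)])
    for t,z in(("glue_stick",.045),("paint_pot",.022),("bare_slice",.011)):
        for r in robot.spot_in(n,t)[:1]:
            l,a,b,d=r["rect"];print(t,round(r["score"],2),np.round(r["rect"]),atz(c,(l+b)/2,(a+d)/2,z))
save("p5.png",np.hstack(o))
E
```

```text
time: 15.5
tcp_pos: [0.5824, 0.0789, 0.1203]
ee_rot: [-0.04, 1.185, 0.06]
wrist_force: [-0.1, 0.3, 0.5]
width: 0.03
glue_stick 0.74 [367. 150. 383. 174.] [0.54784984 0.22825724 0.045     ]
paint_pot 0.76 [262. 251. 280. 278.] [ 0.69570568 -0.08097775  0.022     ]
bare_slice 0.69 [234. 215. 259. 236.] [ 0.58382858 -0.10278833  0.011     ]
side {'rect': [202.0, 224.0, 222.9, 248.2], 'score': 0.57} [0.82783161 0.10049561 0.035     ] 0.1655814841561374 0.005257997538324018
```

View pics/p5.png

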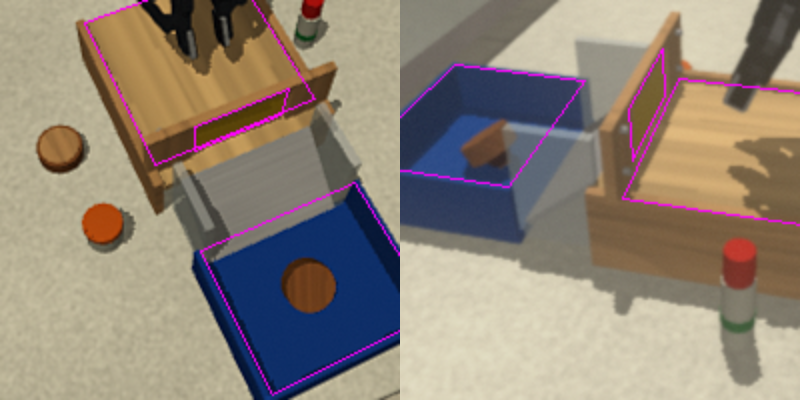

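The flap is shut, the fingers are clear, and the bystanders have not moved (the 2–7 mm differences are detector noise). The ornament lies upside down in the tub at (309,286). I'll wait for it to settle, then compare two pictures.

```bash
python3 -m crank '[[[0,0,0,0,0,0,-0.3],[0,0,0,0,0,0,-0.3],[0,0,0,0,0,0,-0.3],[0,0,0,0,0,0,-0.3],[0,0,0,0,0,0,-0.3],[0,0,0,0,0,0,-0.3],[0,0,0,0,0,0,-0.3],[0,0,0,0,0,0,-0.3],[0,0,0,0,0,0,-0.3],[0,0,0,0,0,0,-0.3],[0,0,0,0,0,0,-0.3],[0,0,0,0,0,0,-0.3]]]'
python3 - <<'E'
from h import *
A=robot.capture("scene")["image"].astype(int)
for i in range(6):B=robot.capture("scene")["image"].astype(int)
d=np.abs(A-B).max(2);print(d[270:360,310:440].max(),np.percentile(d[270:360,310:440],99))
c=robot.capture("side");o=[cv2.resize(B.astype(np.uint8)[150:350,220:420],(400,400)),cv2.resize(c["image"][165:365,170:370],(400,400))]
save("p6.png",np.hstack(o))
E
```

```text
time: 17.5
tcp_pos: [0.5824, 0.0789, 0.1203]
ee_rot: [-0.04, 1.185, 0.06]
wrist_force: [-0.3, 0.2, 0.1]
width: 0.0297
8 4.0
```

View pics/p6.png

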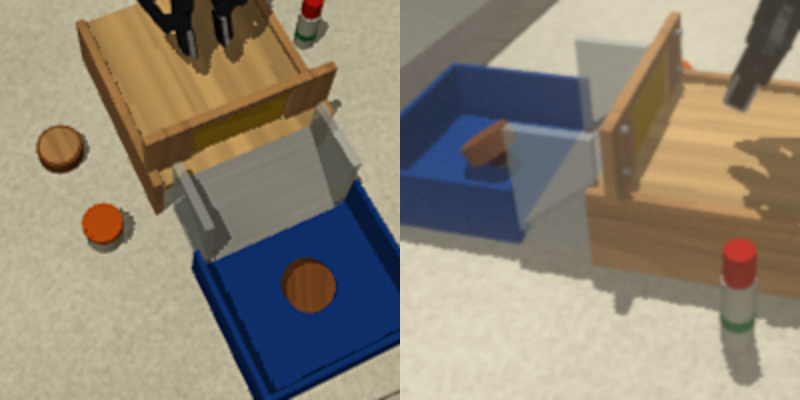

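The two pictures show nothing moving: the ornament is at rest upside down in the tub at (309,286), the flap is shut, and the fingers are clear above the deck. Handing in.

```bash
python3 -c "
from rig import robot
print(robot.sign_off())"
```

```text
the job is handed in; nothing more can be done
None
```

The ornament is in the blue tub and the flap is shut. I handed the job in at about 18 s; no verdict was reported. I pushed the ornament diagonally to the middle of the deck with the half-open fingers. I then narrowed them and pushed it straight in under the flap, and drew the fingers back out.

**Last checks:**
- **Ornament:** it lies still and upside down in the tub, at about chute x = 0.166 m, y = 0.005 m. Pictures about 0.3 s apart showed only noise over the tub. The scene camera's detector missed it in the check after the fingers came out, so that position comes from the side camera alone.
- **Flap:** it hangs shut by eye in both cameras; its angle was not measured.
- **Robot:** the fingers hover clear above the deck, and the wrist force reads about zero.
- **Bystanders:** all three show within about 7 mm of where they started. I put that down to detector noise, since nothing came near them.

**What went wrong:** my first descent asked for a 35° tilt the arm could not make that close in. It swung about 100 mm sideways above the deck without disturbing the ornament.
- **Joint 5:** it read −0.066 rad afterwards, a hair past its −0.07 limit. If that is judged without tolerance, it would fail the run.
- **Wrist force:** it peaked at about 57 N in the readings, under the 120 N limit. I did not find out whether that was a contact or just the sudden motion.

I then fitted an arm model and did the push at 22°.

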